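# Snap the paint bottle's cap shut and keep it pressed

## Task

One of the two snap caps lies on the cutting mat: pick it up and press it straight down onto the open paint bottle whose neck it fits, on through the click until its rim sits fully home on the bottle's shoulder. Finish while still pressing: keep hold of the cap or keep your fingers on it, pushing it down firmly with roughly 10 N, and do not let go. Leave the other cap in its tray and everything else where it stands.

Things in the scene. Friction and masses are not known exactly. Their poses are not given: they have to be found in the camera images.
- narrow_cap: White ribbed snap cap, 28 mm across and 30 mm tall, closed flat top, open below, standing mouth down. Origin: centre of its open rim (underside); z up through the closed top. Inside: a 3 mm high lip at the rim, then a groove, 25 mm deep to the roof; lip bore 19.2 mm. It starts either on the mat or in the tray; weighs 10 to 30 g.
- wide_cap: White ribbed snap cap, 42 mm across and 30 mm tall, closed flat top, open below, standing mouth down. Origin: centre of its open rim (underside); z up through the closed top. Inside: a 3 mm high lip at the rim, then a groove, 25 mm deep to the roof; lip bore 33.2 mm. It starts either on the mat or in the tray; weighs 10 to 30 g.
- narrow_bottle: Squat black paint bottle with a paper label, 36 mm across, fixed upright on a dark steel foot 68 mm across and 13 mm high: neither bottle can move. Its flat shoulder is 60 mm above the desk; on it stands a white 16 mm neck, 23.5 mm high, tapered over its top 6 mm, with four sprung steel beads 7 mm above the shoulder. Origin: centre of the foot on the desk, z up.
- wide_bottle: Squat black paint bottle with a paper label, 50 mm across, fixed upright on a dark steel foot 68 mm across and 13 mm high: neither bottle can move. Its flat shoulder is 60 mm above the desk; on it stands a white 30 mm neck, 23.5 mm high, tapered over its top 6 mm, with four sprung steel beads 7 mm above the shoulder. Origin: centre of the foot on the desk, z up.
- narrow_bottle_seat (a point): Centre of the narrow bottle's shoulder, 60 mm above the desk, on the neck's axis: the narrow cap's origin comes to this point when it is home. The cap first meets the beads with its rim about 10 mm above it; the push then rises to some 5 to 10 N, falls to nothing and draws the cap in over the next 3 to 7 mm (the click), then rises again hard where the rim meets the shoulder.
- wide_bottle_seat (a point): The same point of the wide bottle, 60 mm above the desk, for the wide cap; it clicks in the same way, at the same heights and forces.
- mat: Fixed dark grey-green cutting mat with a grey grid, 180 x 180 x 3 mm. Origin: centre of its underside, on the desk. The cap to use stands on it.
- tray_in (a point): Centre of the inner floor, 3 mm above the desk, of a fixed grey open tray, 110 x 110 mm outside with walls 16 mm high and 3 mm thick. The other cap stands in it.
- miniature: Bystander: painted miniature archer, 42 mm tall, on a 32 mm round base. Origin: centre of the base's underside.
- dropper: Bystander: closed slim paint bottle, 27 mm across, 75 mm tall, loose. Origin: centre of its underside.
- rinse_cup: Bystander: empty clear cup, 68 mm across, 70 mm tall. Origin: centre of its underside.
- brush: Bystander: slim artist's brush lying on the desk, 160 mm long, 8 mm thick. Its x axis runs along it.
Mind the look-alikes: they are no part of the job. Several things look just like the part that bears tray_in: the one meant starts nearest to the robot's base. What is shaped like the wide_cap but purple is not meant.

How it is judged:
By the outcome, as a careful person would: the job done as asked, in the order asked, and still so for the second after the job is handed in, while the arm keeps its last pose, push and grip.
It also fails if it takes over 35 s, if anything falls off the work surface, if the arm or the gripper's body presses on something with over 40 N, if the wrist force passes 120 N, or if a joint passes its speed limit or range.

## Robot

A 7-joint arm with a two-finger parallel gripper is mounted at the origin on the work surface. World frame = base frame: x ahead of the robot, y to its left, z up, the work surface at z = 0. Lengths are in m, angles in rad, forces in N, time in s.
With the tool pointing down it reaches from about 0.4 to 0.875 m from the base axis. Payload 19.3 kg.
Tool frame: the origin (TCP) lies midway between the tips of the shut fingers; the grasp point (between the pads) lies 19 mm behind it (bot.grip_depth is the distance from the TCP to the grasp point, in m); z points along the fingers, y is the line along which they close (so a half turn about z gives the same grasp; the last joint's range is limited). The gripper opens to 85 mm and grips with 20 to 120 N. Pads are 22 mm wide; open, the fingers measure 114 mm over their backs; the gripper's body (76 mm by 85 mm) begins 54 mm behind the grasp point. The pads swing forward as they close: fully open they stand 13 mm farther back than shut.
Start: joints at [-1.386, 0.521, -0.036, 1.599, 0.021, 1.021, -0.113], TCP at [0.158, 0.605, 0.231] pointing down, gripper open.
Joint ranges: [-2.91, 2.91], [-0.3, 2.13], [-1.5, 1.42], [0.17, 2.43], [-1.26, 4.41], [0.16, 1.93], [-2.52, 2.52]. Speed limits (rad/s): [1.89, 1.89, 2.39, 2.39, 3.01, 3.01, 3.01].

## Interface

Orientations are given as [roll, pitch, yaw] about the fixed x, y, z axes, in that order (R = Rz(yaw) Ry(pitch) Rx(roll)).
In Python, from workcell import bot gives the robot as it stands.
- The arm moves only by the shell command python3 -m crank 'ROWS' [FORCE]. ROWS is JSON, a list of rows, each an object of numbers: "hand": the finger opening in mm, from 0 to 85.4; "x", "y", "z": the shift along the tool's x, y, z each as a share of 30 mm, from -1 to 1; "rx", "ry", "rz": the turn, a rotation vector about the tool's x, y, z each as a share of pi/2 rad, from -1 to 1. In form: [{"hand": .., "x": .., "y": .., "z": .., "rx": .., "ry": .., "rz": ..}, ...]. A call has 1 to 10 rows; each row shifts and turns the commanded pose from where the row before left it, along the tool's axes as they then stand; what a row does not reach is not made up. A row lasts 1/10 s, in which the tool goes at most 50 mm and 8.59 degrees, less where a joint would pass 70% of its speed; a pose out of reach is approached as far as the arm can. A call with a number of a shift or a turn outside -1 to 1 is refused whole. A call with a gripper value outside its range is refused whole. The fingers move at their own pace and stop on an object; FORCE is the grip in N (left out, the last holds). Time passes only in rows, so rows that do not move let the fingers close. It gives the time, the measured TCP pose, the force, the opening and the grip force at its end, in the units of the state.
- bot.get_state(): the state, without advancing time (a new reading comes with each control period).
- bot.read_camera(name): name is "scene" or "top" or "wrist"; returns the picture (420x560x3 uint8, blue, green, red); there is no depth.
- bot.camera_model(name): a dict with "fovy" (degrees; the focal length in pixels is half the picture's height over the tangent of half this angle, whatever the lens; pixels are square), "cx", "cy" (the principal point, pixels), "k1" (the pictures are not rectified: a ray, as slopes to the right and down, at radius r is drawn at 1 + k1 r^2 times it, then the intrinsics apply), "xyz" and "rotation" of the camera in the world. Camera axes: x right, y down, z forward; pixel columns grow to the right and rows downward; lengths in m; the calibration is good to about 2 mm. A picture is of the moment at which its call begins: read the wrist's pose just before it. camera_model takes no time and is no camera call; for the wrist camera it gives the pose at the moment of the call.
- bot.hand_in(): hands the job in; it is judged then, once.
Trained networks look in the newest picture that a camera, given by its name, has taken for a name from the list of things; names that differ only in an ending like _2 or _b are one class to them, and where a whole thing is asked for, a point or a joint stands for the part that bears it (a point fixed in the world has none). Each returns a list of dicts, best first, with "conf" (0 to 1); they miss things now and then, are a little off and sometimes report something else, mostly with a low value. They report only what shows in the picture. A call takes as long as a camera call. They do not tell look-alikes from the thing itself.
- bot.search_frame(camera, query): "at" ([x, y, z] in m, in the coordinates of the camera as it stood for that picture, good to about 4 mm: the middle of the surface that is visible of it).
- bot.silhouettes(camera, query): "region" (420x560 bool, what is visible of it).
The state is a dict: "time_s": time; "q": joint angles; "dq": joint speeds; "tau": joint torques, N m; "ee_pos": TCP position; "tool_rot": TCP orientation; "contact_force": force on the tool from outside, world axes, zero at the start; "torque": the same for the moment, N m; "width": finger opening in m; "grasp_force": force on a finger pad.
Only numpy, scipy, OpenCV 4.12 (cv2) and the standard library are available. Lean on these libraries where they do the work, as an engineer would, in place of code of your own. Each camera call takes 0.05 s, during which the arm holds its last target. There are 200 camera calls.

## Working session

There is one attempt and no reset: what is moved stays moved. The work goes in short steps, Python scripts to look and compute and a shell command to move; the robot and the scene stay as the last step left them, time stands still between calls to the robot, and variables do not carry over. Pictures are saved under pics/ and viewed, at most 10 in all, crops included, and the job is handed in when it is done.

```bash
mkdir -p pics; ls
cat > h.py <<'E'
import numpy as np, cv2
from workcell import bot
def K(m):
    f=210/np.tan(np.radians(m["fovy"])/2); return f,m["cx"],m["cy"],m["k1"]
def rot(m):
    R=np.array(m["rotation"],float)
    if R.shape==(3,3): return R
    from scipy.spatial.transform import Rotation as S
    return S.from_euler("xyz",R).as_matrix()
def proj(m,p):
    f,cx,cy,k=K(m); c=rot(m).T@(np.array(p)-m["xyz"]); u=c[:2]/c[2]; u=u*(1+k*(u@u)); return f*u+[cx,cy]
def ray(m,px):
    f,cx,cy,k=K(m); d=(np.array(px,float)-[cx,cy])/f; u=d.copy()
    for _ in range(30): u=d/(1+k*(u@u))
    r=rot(m)@np.array([u[0],u[1],1]); return np.array(m["xyz"]),r/np.linalg.norm(r)
def at_z(m,px,z):
    o,r=ray(m,px); return o+r*(z-o[2])/r[2]
def tri(rays):
    A=sum(np.eye(3)-np.outer(d,d) for o,d in rays); b=sum((np.eye(3)-np.outer(d,d))@o for o,d in rays)
    return np.linalg.solve(A,b)
def world(m,c): return np.array(m["xyz"])+rot(m)@np.array(c)
E
python3 - <<'E'
from h import *
np.set_printoptions(precision=4,suppress=True)
s=bot.get_state(); print(s)
for c in ["scene","top"]:
    m=bot.camera_model(c); print(c,m)
    cv2.imwrite(f"pics/{c}0.png",bot.read_camera(c))
    for q in ["narrow_cap","wide_cap","narrow_bottle","wide_bottle","mat","tray_in","miniature","dropper","rinse_cup","brush"]:
        for d in bot.search_frame(c,q):
            w=world(m,d["at"]); print(q,round(d["conf"],2),w,proj(m,w).round())
E
```

```text
pics
{'time_s': 0.0, 'q': array([-1.3862,  0.522 , -0.0363,  1.6   ,  0.0212,  1.0211, -0.1128]), 'dq': array([ 0.0013,  0.0002, -0.    ,  0.    , -0.0025,  0.0007,  0.0009]), 'tau': array([ -0.0002, -92.7102,   1.9802, -36.9953,   0.0179,   0.0079,
        -0.    ]), 'ee_pos': array([0.1575, 0.6045, 0.2307]), 'tool_rot': array([-3.1405,  0.0001,  2.8868]), 'contact_force': array([-0.0339, -0.1549, -0.212 ]), 'torque': array([ 0.0415, -0.0147,  0.0587]), 'grasp_force': 0.0, 'width': 0.08531401059282392}
scene {'fovy': 56.67477050098394, 'cx': 274.7954977476188, 'cy': 204.6997343843062, 'k1': -0.08123937871606378, 'xyz': array([ 1.2107, -0.39  ,  0.6122]), 'rotation': array([-2.2255, -0.0207,  1.0351])}
narrow_cap 0.75 [ 0.5683 -0.4439  0.0291] [ 83. 273.]
wide_cap 0.74 [ 0.5745 -0.162   0.0339] [212. 228.]
wide_cap 0.57 [ 0.3756 -0.1724  0.0274] [179. 187.]
narrow_bottle 0.95 [0.5612 0.0515 0.018 ] [289. 203.]
narrow_bottle 0.23 [0.7443 0.2052 0.0388] [386. 217.]
wide_bottle 0.6 [0.53   0.2982 0.0373] [357. 166.]
mat 0.88 [ 0.5491 -0.1818  0.006 ] [201. 234.]
tray_in 0.91 [ 0.7622 -0
[... 530 characters left out ...]
row_cap 0.71 [ 0.5527 -0.4364  0.0312] [464. 230.]
wide_cap 0.7 [ 0.5569 -0.1527  0.0335] [348. 232.]
wide_cap 0.5 [ 0.3672 -0.1651  0.0312] [356. 312.]
narrow_bottle 0.72 [0.5514 0.0559 0.0119] [261. 238.]
wide_bottle 0.85 [0.5155 0.2986 0.0621] [157. 254.]
mat 0.84 [ 0.5319 -0.1761 -0.0005] [356. 243.]
tray_in 0.65 [ 0.7573 -0.3408  0.004 ] [417. 151.]
tray_in 0.63 [ 0.5781 -0.4363  0.0054] [460. 221.]
tray_in 0.58 [ 0.8004 -0.1078  0.0024] [324. 137.]
miniature 0.7 [0.7175 0.0199 0.0087] [274. 170.]
dropper 0.42 [0.7311 0.2055 0.0424] [197. 165.]
rinse_cup 0.92 [0.6811 0.4008 0.0414] [119. 188.]
brush 0.68 [ 0.7347 -0.2253  0.0076] [372. 161.]
brush 0.59 [0.5137 0.3007 0.0618] [156. 254.]
```

View pics/top0.png

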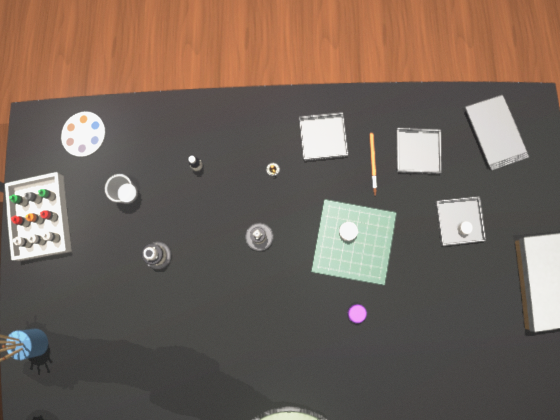

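View pics/scene0.png

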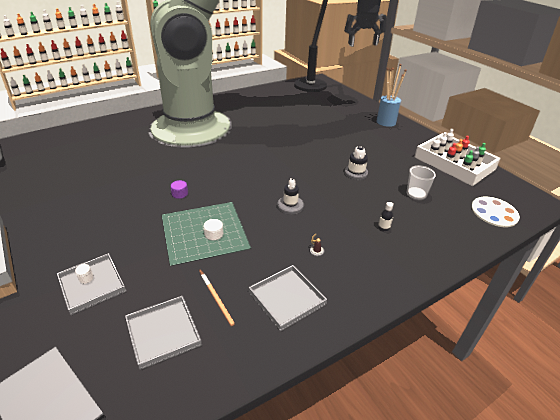

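Top view: the white wide cap stands on the mat at (348,232). Look-alikes are the purple cap at (357,313) off the mat, and the narrow cap at (466,228) in the tray nearest the base. The other two trays, at (324,137) and (417,151), are empty. The wide bottle is at (156,254) and the narrow bottle at (260,237). I choose the white cap at (348,232) and the wide bottle at (156,254), and will check both in one close crop.

```bash
cat > est.py <<'E'
from h import *
np.set_printoptions(precision=4,suppress=True)
E
python3 - <<'E'
from est import *
t=cv2.imread("pics/top0.png"); s=cv2.imread("pics/scene0.png")
c=lambda im,x,y:cv2.resize(im[y-35:y+35,x-45:x+45],None,fx=4,fy=4,interpolation=cv2.INTER_CUBIC)
cv2.imwrite("pics/crop0.png",np.vstack([np.hstack([c(t,348,232),c(t,156,254)]),np.hstack([c(s,213,228),c(s,357,162)])]))
m=bot.camera_model("wrist"); st=bot.get_state()
from scipy.spatial.transform import Rotation as S
R=S.from_euler("xyz",st["tool_rot"]).as_matrix()
print(m); print("cam in tool",R.T@(m["xyz"]-st["ee_pos"]), R.T@rot(m))
bot.read_camera("top"); bot.read_camera("scene")
for q in ["wide_cap","narrow_cap","wide_bottle","narrow_bottle"]:
    for cam in ["top","scene"]:
        for d in bot.silhouettes(cam,q)[:2]:
            y,x=np.nonzero(d["region"]); print(q,cam,round(d["conf"],2),x.min(),x.max(),y.min(),y.max(),x.mean(),y.mean())
mt=bot.camera_model("top"); ms=bot.camera_model("scene")
E
```

```text
{'fovy': 71.79962355360557, 'cx': 277.91244853037483, 'cy': 215.98614207837545, 'k1': -0.04938035550794421, 'xyz': array([0.0877, 0.6245, 0.3721]), 'rotation': array([ 2.851 , -0.0018,  1.3165])}
cam in tool [ 0.0725  0.0014 -0.1408] [[ 0.0005 -0.9581 -0.2866]
 [ 1.     -0.      0.0018]
 [-0.0018 -0.2866  0.9581]]
wide_cap top 0.71 348 365 305 322 356.2277992277992 313.7992277992278
wide_cap top 0.55 339 357 222 240 347.85263157894735 231.25964912280702
wide_cap scene 0.83 171 187 180 197 179.04744525547446 188.6094890510949
wide_cap scene 0.79 204 222 219 239 213.02167182662538 228.86068111455108
narrow_cap top 0.41 458 471 223 234 464.3358778625954 228.31297709923663
narrow_cap top 0.17 141 170 241 268 156.27734976887518 254.89368258859784
narrow_cap scene 0.74 76 91 265 282 83.68636363636364 273.6090909090909
wide_bottle top 0.98 142 170 242 268 156.35377358490567 254.79245283018867
wide_bottle top 0.19 245 273 223 250 258.8048 236.5504
wide_bottle scene 0.77 344 367 147 179 356.96357012750457 164.63752276867032
narrow_bottle top 0.68 246 272 223 250 259.2013769363167 236.7934595524957
narrow_bottle scene 0.75 277 303 179 214 290.0968253968254 199.26507936507937
narrow_bottle scene 0.45 205 222 219 239 213.38557993730407 228.95297805642633
```

View pics/crop0.png

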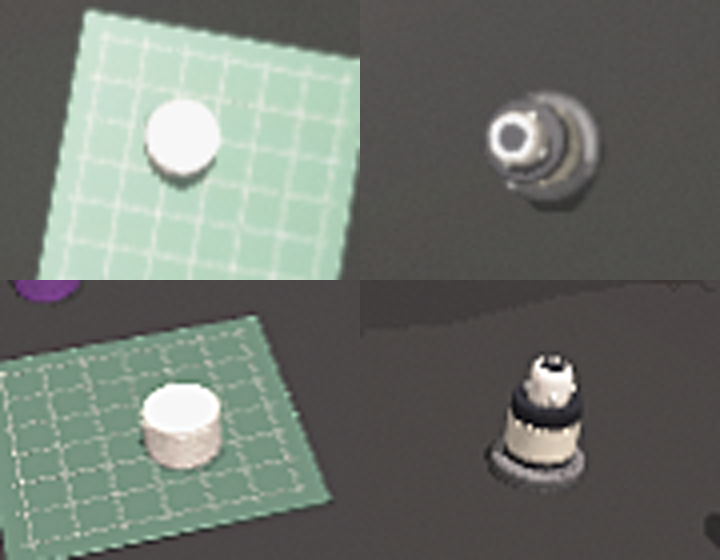

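The crop shows a plain white 42 mm-class cap on the mat. The bottle's neck is about 0.6 of its body width and the body about 0.73 of the foot, so it is the wide bottle. Its neck top is at (149,253.5) in top and (360,148) in scene.

```bash
python3 - <<'E'
from est import *
mt=bot.camera_model("top"); ms=bot.camera_model("scene")
for n,a,b,z in [("neck",(149,253.5),(360,148.25),.0835),("cap",(348.5,230.5),(213.5,225.5),.033)]:
    print(n,tri([ray(mt,a),ray(ms,b)]),at_z(mt,a,z),at_z(ms,b,z))
E
python3 -m crank '[{"x":-0.97,"y":-0.47},{"x":-0.97,"y":-0.47},{"x":-0.97,"y":-0.47},{"x":-0.97,"y":-0.47},{"x":-0.97,"y":-0.47},{"x":-0.97,"y":-0.47},{"x":-0.97,"y":-0.47},{"x":-0.97,"y":-0.47},{"x":-0.97,"y":-0.47},{"x":-0.97,"y":-0.47}]'
```

```text
neck [0.5153 0.3121 0.0823] [0.5147 0.311  0.0835] [0.5171 0.3114 0.0835]
cap [ 0.561  -0.1548  0.0282] [ 0.5602 -0.155   0.033 ] [ 0.5666 -0.1561  0.033 ]invalid input at $[0]: expected keys hand, x, y, z, rx, ry, rz
```

```bash
python3 -m crank '[{"hand":85,"x":-1,"y":-0.46,"z":0,"rx":0,"ry":0,"rz":0},{"hand":85,"x":-1,"y":-0.46,"z":0,"rx":0,"ry":0,"rz":0},{"hand":85,"x":-1,"y":-0.46,"z":0,"rx":0,"ry":0,"rz":0},{"hand":85,"x":-1,"y":-0.46,"z":0,"rx":0,"ry":0,"rz":0},{"hand":85,"x":-1,"y":-0.46,"z":0,"rx":0,"ry":0,"rz":0},{"hand":85,"x":-1,"y":-0.46,"z":0,"rx":0,"ry":0,"rz":0},{"hand":85,"x":-1,"y":-0.46,"z":0,"rx":0,"ry":0,"rz":0},{"hand":85,"x":-1,"y":-0.46,"z":0,"rx":0,"ry":0,"rz":0},{"hand":85,"x":-1,"y":-0.46,"z":0,"rx":0,"ry":0,"rz":0},{"hand":85,"x":-1,"y":-0.46,"z":0,"rx":0,"ry":0,"rz":0}]' 60
python3 -m crank '[{"hand":85,"x":-1,"y":-0.46,"z":0,"rx":0,"ry":0,"rz":0},{"hand":85,"x":-1,"y":-0.46,"z":0,"rx":0,"ry":0,"rz":0},{"hand":85,"x":0,"y":0,"z":0,"rx":0,"ry":0,"rz":0},{"hand":85,"x":0,"y":0,"z":0,"rx":0,"ry":0,"rz":0}]'
```

```text
time_s: 2.6
ee_pos: [0.414, 0.3947, 0.2314]
tool_rot: [3.141, 0.0, 2.887]
contact_force: [0.6, 0.3, -0.8]
width: 0.0849
grasp_force: 0.0
time_s: 3.0
ee_pos: [0.4644, 0.3535, 0.2312]
tool_rot: [3.142, -0.0, 2.885]
contact_force: [-0.1, 1.1, -0.4]
width: 0.0851
grasp_force: 0.0
```

```bash
cat > look.py <<'E'
import sys,pickle
from est import *
n,q=sys.argv[1],sys.argv[2:]
m=bot.camera_model("wrist"); im=bot.read_camera("wrist"); cv2.imwrite(f"pics/{n}.png",im); pickle.dump(m,open(f"pics/{n}.pkl","wb"))
for x in q:
    for d in bot.silhouettes("wrist",x)[:2]:
        c=max(cv2.findContours(d["region"].astype(np.uint8),0,1)[0],key=cv2.contourArea)
        print(x,round(d["conf"],2),cv2.boundingRect(c),cv2.minEnclosingCircle(c))
print(bot.get_state()["ee_pos"],bot.get_state()["time_s"])
E
python3 look.py b1 wide_bottle
python3 -m crank '[{"hand":85,"x":-1,"y":-0.46,"z":0,"rx":0,"ry":0,"rz":0},{"hand":85,"x":-1,"y":-0.46,"z":0,"rx":0,"ry":0,"rz":0},{"hand":85,"x":0,"y":0,"z":0,"rx":0,"ry":0,"rz":0},{"hand":85,"x":0,"y":0,"z":0,"rx":0,"ry":0,"rz":0}]'
python3 look.py b2 wide_bottle
python3 -c "
import cv2,numpy as np
cv2.imwrite('pics/b12.png',cv2.resize(np.hstack([cv2.imread('pics/b1.png')[:,100:500],cv2.imread('pics/b2.png')[:,100:500]]),None,fx=1,fy=1))"
```

```text
wide_bottle 0.58 (233, 207, 49, 61) ((255.0, 237.0), 30.26559066772461)
[0.4634 0.3546 0.2313] 3.1
time_s: 3.5
ee_pos: [0.5148, 0.3125, 0.2312]
tool_rot: [3.142, -0.0, 2.887]
contact_force: [-1.3, 0.6, -0.2]
width: 0.085
grasp_force: 0.0
wide_bottle 0.72 (250, 164, 53, 57) ((276.1196594238281, 192.0213623046875), 28.443279266357422)
[0.5141 0.3133 0.2313] 3.6
```

View pics/b12.png

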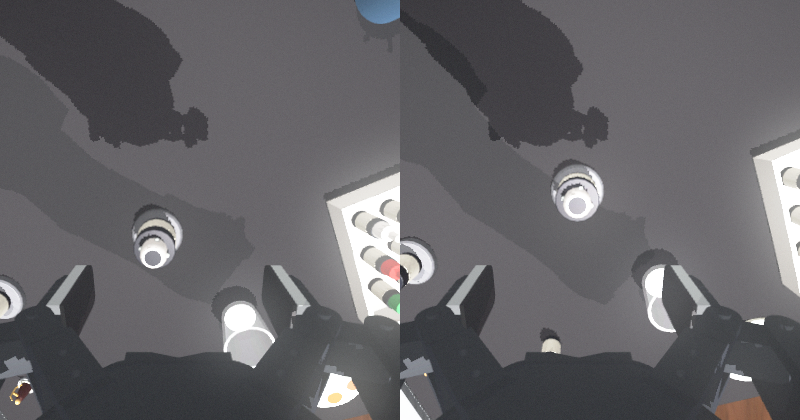

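Wrist view b1 (left): neck ring at about (253,258). In b2 (right) it is at about (277,205). Now I'll fit the ring.

```bash
cat > ring.py <<'E'
from est import *
def hole(im,p,r=22,s=6):
    "centroid of the dark hole inside the bright ring at p, sub-pixel; and outer ellipse of the ring"
    x,y=p; c=cv2.resize(im[y-r:y+r,x-r:x+r],None,fx=s,fy=s,interpolation=cv2.INTER_CUBIC); g=cv2.cvtColor(c,6)
    t,b=cv2.threshold(g,0,255,cv2.THRESH_OTSU)
    cs,h=cv2.findContours(b,cv2.RETR_CCOMP,1); out=[]
    for k,q in zip(cs,h[0]):
        if cv2.contourArea(k)>40*s and len(k)>5:
            e=cv2.fitEllipse(k); out.append(("hole" if q[3]>=0 else "outer",((np.array(e[0])+.5)/s-.5+[x-r,y-r]).round(2),(np.array(e[1])/s).round(1)))
    return t,out
E
python3 - <<'E'
from ring import *
import pickle
R=[]
for n,p in [("b1",(253,258)),("b2",(277,205))]:
    print(n,hole(cv2.imread(f"pics/{n}.png"),p))
E
```

```text
b1 (165.0, [('outer', array([255.7 , 251.88]), array([28.8, 37.1])), ('hole', array([252.31, 257.9 ]), array([14.4, 15.7])), ('hole', array([267.81, 250.89]), array([2.8, 4.8])), ('outer', array([234.39, 237.14]), array([3. , 4.8]))])
b2 (166.0, [('outer', array([278.63, 200.5 ]), array([37.4, 44.9]))])
```

Run:
```python
from ring import *
import pickle
a,b=[cv2.imread(f"pics/{n}.png") for n in("b1","b2")]; ma,mb=[pickle.load(open(f"pics/{n}.pkl","rb")) for n in("b1","b2")]
for p in [(253,258),(277,205)]: pass
print([hole(b,(277,205),r) for r in (10,12,14)]); print([hole(a,(252,258),r) for r in (10,12,14)])
pb=[o for o in hole(b,(277,205),12)[1] if o[0]=="hole"]
if pb:
    pa=[252.31,257.9]; pb=pb[0][1]; print(tri([ray(ma,pa),ray(mb,pb)]),at_z(ma,pa,.0835),at_z(mb,pb,.0835))
```

```text
[(228.0, [('outer', array([276.6 , 204.46]), array([23.2, 23.4])), ('hole', array([276.81, 205.44]), array([16.7, 17.4]))]), (227.0, [('outer', array([276.89, 204.22]), array([26. , 26.6])), ('hole', array([276.81, 205.44]), array([16.7, 17.4]))]), (220.0, [('outer', array([277.39, 203.25]), array([28.2, 30.1])), ('hole', array([276.77, 205.44]), array([16.4, 17.1]))])]
[(196.0, [('outer', array([251.81, 256.83]), array([21.8, 23.2])), ('hole', array([252.36, 257.87]), array([15.1, 16.3]))]), (189.0, [('outer', array([252.11, 255.7 ]), array([24.2, 26.5])), ('hole', array([252.34, 257.88]), array([14.9, 16.2]))]), (182.0, [('outer', array([252.89, 254.67]), array([26.2, 28.6])), ('hole', array([252.34, 257.88]), array([14.8, 16.1]))])]
[0.5177 0.3127 0.0822] [0.5172 0.313  0.0835] [0.5173 0.3127 0.0835]
```

```bash
python3 -m crank '[{"hand":85,"x":0.26,"y":-1,"z":0.1,"rx":0,"ry":0,"rz":0},{"hand":85,"x":0.26,"y":-1,"z":0,"rx":0,"ry":0,"rz":0},{"hand":85,"x":0.26,"y":-1,"z":0,"rx":0,"ry":0,"rz":0},{"hand":85,"x":0.26,"y":-1,"z":0,"rx":0,"ry":0,"rz":0},{"hand":85,"x":0.26,"y":-1,"z":0,"rx":0,"ry":0,"rz":0},{"hand":85,"x":0.26,"y":-1,"z":0,"rx":0,"ry":0,"rz":0},{"hand":85,"x":0.26,"y":-1,"z":0,"rx":0,"ry":0,"rz":0},{"hand":85,"x":0.26,"y":-1,"z":0,"rx":0,"ry":0,"rz":0},{"hand":85,"x":0.26,"y":-1,"z":0,"rx":0,"ry":0,"rz":0},{"hand":85,"x":0.26,"y":-1,"z":0,"rx":0,"ry":0,"rz":0}]'
```

```text
time_s: 4.6
ee_pos: [0.3631, 0.0413, 0.2284]
tool_rot: [3.141, 0.0, 2.889]
contact_force: [0.5, 0.1, 0.2]
width: 0.0849
grasp_force: 0.0
```

```bash
python3 -m crank '[{"hand":85,"x":-1,"y":-0.58,"z":0,"rx":0,"ry":0,"rz":0},{"hand":85,"x":-1,"y":-0.58,"z":0,"rx":0,"ry":0,"rz":0},{"hand":85,"x":-1,"y":-0.58,"z":0,"rx":0,"ry":0,"rz":0},{"hand":85,"x":-1,"y":-0.58,"z":0,"rx":0,"ry":0,"rz":0},{"hand":85,"x":-1,"y":-0.58,"z":0,"rx":0,"ry":0,"rz":0},{"hand":85,"x":-1,"y":-0.58,"z":0,"rx":0,"ry":0,"rz":0},{"hand":85,"x":0,"y":0,"z":0,"rx":0,"ry":0,"rz":0},{"hand":85,"x":0,"y":0,"z":0,"rx":0,"ry":0,"rz":0}]'
python3 look.py c1 wide_cap
```

```text
time_s: 5.4
ee_pos: [0.512, -0.1043, 0.228]
tool_rot: [3.142, -0.001, 2.887]
contact_force: [-0.0, 0.3, 0.2]
width: 0.0854
grasp_force: 0.0
wide_cap 0.71 (168, 61, 43, 43) ((190.0, 82.0), 22.803607940673828)
wide_cap 0.64 (232, 218, 34, 38) ((247.44117736816406, 236.61764526367188), 19.170839309692383)
[ 0.5117 -0.1037  0.2283] 5.5
```

```bash
python3 -m crank '[{"hand":85,"x":-1,"y":-0.62,"z":1,"rx":0,"ry":0,"rz":0},{"hand":85,"x":-1,"y":-0.62,"z":1,"rx":0,"ry":0,"rz":0},{"hand":85,"x":0,"y":0,"z":1,"rx":0,"ry":0,"rz":0},{"hand":85,"x":0,"y":0,"z":0,"rx":0,"ry":0,"rz":0},{"hand":85,"x":0,"y":0,"z":0,"rx":0,"ry":0,"rz":0}]'
python3 look.py c2 wide_cap
python3 - <<'E'
import cv2,numpy as np
cv2.imwrite('pics/c12.png',np.hstack([cv2.imread('pics/c1.png')[:,100:480],cv2.imread('pics/c2.png')[:,100:480]]))
E
```

```text
time_s: 6.0
ee_pos: [0.5604, -0.1551, 0.1391]
tool_rot: [3.141, -0.001, 2.888]
contact_force: [1.3, -0.7, 0.8]
width: 0.0847
grasp_force: 0.0
wide_cap 0.96 (176, 0, 52, 22) ((201.5, 1.0), 25.519699096679688)
wide_cap 0.93 (254, 189, 46, 48) ((276.9473571777344, 211.9736785888672), 24.703676223754883)
[ 0.5613 -0.1554  0.1402] 6.1
```

View pics/c12.png

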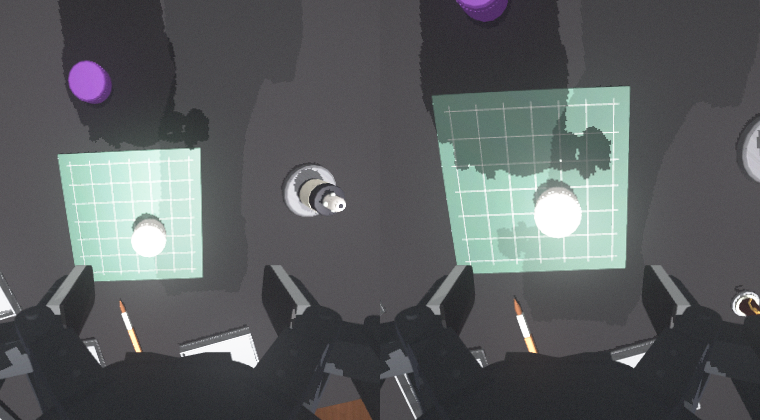

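c1 shows the white cap top at about (249,238) and the purple cap at (190,82). In c2 the white cap top is at about (278,212).

Run:
```python
from est import *
import pickle
P=[];M=[]
for n,p in [("c1",(248,238)),("c2",(277,212))]:
    im=cv2.imread(f"pics/{n}.png").min(2); m=pickle.load(open(f"pics/{n}.pkl","rb"))
    for t in (215,235,250):
        b=np.zeros_like(im); b[p[1]-30:p[1]+30,p[0]-30:p[0]+30]=(im[p[1]-30:p[1]+30,p[0]-30:p[0]+30]>t)*255
        c=max(cv2.findContours(b,0,1)[0],key=cv2.contourArea); e=cv2.fitEllipse(c); print(n,t,np.round(e[0],2),np.round(e[1],1),at_z(m,e[0],.033))
        if t==235: P.append(e[0]);M.append(m)
print("tri",tri([ray(m,p) for m,p in zip(M,P)]))
s=bot.get_state();print(s["ee_pos"],s["tool_rot"])
```

```text
c1 215 [250.7  242.19] [48.5 65.6] [ 0.5638 -0.1505  0.033 ]
c1 235 [247.77 240.7 ] [31.7 33.9] [ 0.561  -0.1535  0.033 ]
c1 250 [247.93 241.05] [29.9 32.9] [ 0.5615 -0.1534  0.033 ]
c2 215 [276.66 217.47] [49. 57.] [ 0.5632 -0.155   0.033 ]
c2 235 [277.18 214.98] [45.4 47.1] [ 0.5611 -0.1539  0.033 ]
c2 250 [277.43 215.13] [43.  45.9] [ 0.5613 -0.1538  0.033 ]
tri [ 0.5621 -0.1542  0.0297]
[ 0.5613 -0.1554  0.1402] [3.141  0.0021 2.8878]
```

```bash
python3 -m crank '[{"hand":85,"x":0,"y":0.05,"z":1,"rx":0,"ry":0,"rz":0},{"hand":85,"x":0,"y":0,"z":1,"rx":0,"ry":0,"rz":0},{"hand":85,"x":0,"y":0,"z":1,"rx":0,"ry":0,"rz":0},{"hand":85,"x":0,"y":0,"z":0.9,"rx":0,"ry":0,"rz":0},{"hand":85,"x":0,"y":0,"z":0.5,"rx":0,"ry":0,"rz":0},{"hand":85,"x":0,"y":0,"z":0,"rx":0,"ry":0,"rz":0},{"hand":85,"x":0,"y":0,"z":0,"rx":0,"ry":0,"rz":0}]'
```

```text
time_s: 6.8
ee_pos: [0.5619, -0.1548, 0.0077]
tool_rot: [3.142, 0.002, 2.887]
contact_force: [0.9, -0.2, 0.4]
width: 0.0854
grasp_force: 0.0
```

```bash
python3 -m crank '[{"hand":85,"x":0,"y":0.03,"z":0.07,"rx":0,"ry":0,"rz":0},{"hand":30,"x":0,"y":0,"z":0,"rx":0,"ry":0,"rz":0},{"hand":30,"x":0,"y":0,"z":0,"rx":0,"ry":0,"rz":0},{"hand":30,"x":0,"y":0,"z":0,"rx":0,"ry":0,"rz":0},{"hand":30,"x":0,"y":0,"z":0,"rx":0,"ry":0,"rz":0},{"hand":30,"x":0,"y":0,"z":0,"rx":0,"ry":0,"rz":0},{"hand":30,"x":0,"y":0,"z":0,"rx":0,"ry":0,"rz":0},{"hand":30,"x":0,"y":0,"z":0,"rx":0,"ry":0,"rz":0}]' 60
python3 -c "
from workcell import bot
import numpy as np;np.set_printoptions(precision=5,suppress=True)
print([bot.get_state()[k] for k in('ee_pos','tool_rot','width','grasp_force','contact_force')])"
```

```text
time_s: 7.6
ee_pos: [0.5615, -0.1539, 0.0048]
tool_rot: [3.141, 0.0, 2.887]
contact_force: [-3.0, 1.6, 11.8]
width: 0.0409
grasp_force: 59.9
[array([ 0.56154, -0.15391,  0.00484]), array([3.14145, 0.00048, 2.88676]), 0.040929612683733275, 59.92339803698087, array([-3.00615,  1.56881, 11.80621])]
```

```bash
python3 -m crank '[{"hand":30,"x":0,"y":0,"z":-0.3,"rx":0,"ry":0,"rz":0},{"hand":30,"x":0,"y":0,"z":-0.8,"rx":0,"ry":0,"rz":0},{"hand":30,"x":0,"y":0,"z":-1,"rx":0,"ry":0,"rz":0},{"hand":30,"x":0,"y":0,"z":-1,"rx":0,"ry":0,"rz":0},{"hand":30,"x":0,"y":0,"z":-1,"rx":0,"ry":0,"rz":0},{"hand":30,"x":0,"y":0,"z":-1,"rx":0,"ry":0,"rz":0},{"hand":30,"x":0,"y":0,"z":0,"rx":0,"ry":0,"rz":0}]' 
python3 look.py d1 wide_cap
```

```text
time_s: 8.3
ee_pos: [0.563, -0.1545, 0.1614]
tool_rot: [3.141, 0.006, 2.886]
contact_force: [-0.2, 0.6, 0.3]
width: 0.0409
grasp_force: 60.8
wide_cap 0.85 (233, 233, 90, 103) ((276.9103698730469, 284.22149658203125), 51.685665130615234)
wide_cap 0.68 (180, 0, 52, 25) ((205.5, 1.5), 25.544178009033203)
[ 0.5615 -0.1539  0.158 ] 8.4
```

View pics/d1.png

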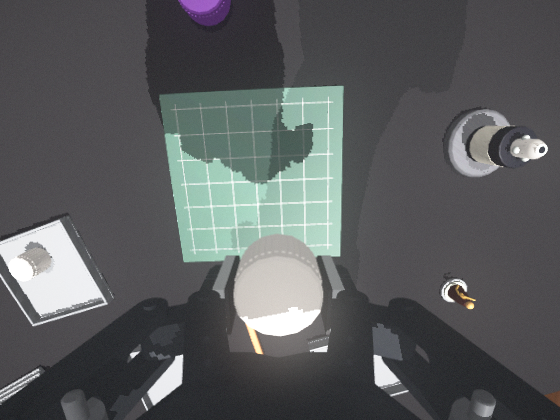

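The cap is in the grip, with its top disc centred at about (278,290) and its lower edge at about (278,335). The narrow cap is still in its tray at (30,262).

Run:
```python
from est import *
import pickle
m=pickle.load(open("pics/d1.pkl","rb"))
bot.read_camera("wrist")
ds=bot.silhouettes("wrist","wide_cap"); d=max(ds,key=lambda d:d["region"][230:].sum()); r=d["region"]
ys,xs=np.nonzero(r); print(xs.min(),xs.max(),ys.min(),ys.max())
# camera fixed in tool frame
Rt=np.array([[.0005,-.9581,-.2866],[1,0,.0018],[-.0018,-.2866,.9581]]); T=np.array([.0725,.0014,-.1408])
mm=dict(m); 
import h
f,cx,cy,k=K(m)
def pt(p):
    c=(p-T)@Rt; u=c[:,:2]/c[:,2:]; u=u*(1+k*(u**2).sum(1))[:,None]; return f*u+[cx,cy]
a=np.linspace(0,2*np.pi,181)
from scipy.optimize import least_squares
def outline(v):
    x,y,zt=v
    P=np.vstack([np.c_[x+.021*np.cos(a),y+.021*np.sin(a),np.full(181,z)] for z in (zt,zt+.03)])
    return pt(P)
def res(v):
    h=cv2.convexHull(outline(v).astype(np.float32)); img=[cv2.pointPolygonTest(h,(float(p[0]),float(p[1])),True) for p in C]
    return np.array(img)
c=max(cv2.findContours(r.astype(np.uint8),0,1)[0],key=cv2.contourArea)[:,0]
for lo in (230,290,310):
    C=[p for p in c if p[1]>=lo and not(p[1]<280 and abs(p[0]-278)>35)]
    s=least_squares(res,[0,0,-.028],loss="soft_l1",diff_step=1e-3,x_scale=[.01,.01,.01]); print(lo,s.x*1000,np.abs(s.fun).mean())
for v in ([0,0,-.028],[.001,0,-.028],[0,0,-.030]):
    o=outline(v)[:181]; print(v,o.min(0),o.max(0), pt(np.array([v]))[0])
```

```text
234 322 233 334
230 [ -3.6044   1.6721 -20.9291] 0.40709919253038
290 [ -4.0016   1.7328 -20.4584] 0.3216384332799119
310 [ -3.0133   1.8154 -21.6231] 0.3458258604397059
[0, 0, -0.028] [227.1488 256.1311] [321.3122 338.044 ] [274.2367 299.2494]
[0.001, 0, -0.028] [227.0271 253.9627] [321.4182 336.2885] [274.229  297.2976]
[0, 0, -0.03] [226.4029 258.1371] [321.9638 340.987 ] [274.1904 301.7889]
```

```bash
python3 -m crank '[{"hand":30,"x":0.17,"y":0.46,"z":0,"rx":0,"ry":0,"rz":0},{"hand":30,"x":0.333,"y":0.918,"z":0,"rx":0,"ry":0,"rz":0},{"hand":30,"x":0.333,"y":0.918,"z":0,"rx":0,"ry":0,"rz":0},{"hand":30,"x":0.333,"y":0.918,"z":0,"rx":0,"ry":0,"rz":0},{"hand":30,"x":0.333,"y":0.918,"z":0,"rx":0,"ry":0,"rz":0},{"hand":30,"x":0.333,"y":0.918,"z":0,"rx":0,"ry":0,"rz":0},{"hand":30,"x":0.333,"y":0.918,"z":0,"rx":0,"ry":0,"rz":0},{"hand":30,"x":0.333,"y":0.918,"z":0,"rx":0,"ry":0,"rz":0},{"hand":30,"x":0.333,"y":0.918,"z":0,"rx":0,"ry":0,"rz":0},{"hand":30,"x":0.333,"y":0.918,"z":0,"rx":0,"ry":0,"rz":0}]'
python3 -m crank '[{"hand":30,"x":0.333,"y":0.918,"z":0,"rx":0,"ry":0,"rz":0},{"hand":30,"x":0.333,"y":0.918,"z":0,"rx":0,"ry":0,"rz":0},{"hand":30,"x":0.333,"y":0.918,"z":0,"rx":0,"ry":0,"rz":0},{"hand":30,"x":0.333,"y":0.918,"z":0,"rx":0,"ry":0,"rz":0},{"hand":30,"x":0.333,"y":0.918,"z":0,"rx":0,"ry":0,"rz":0},{"hand":30,"x":0.333,"y":0.918,"z":0,"rx":0,"ry":0,"rz":0},{"hand":30,"x":0.17,"y":0.46,"z":0,"rx":0,"ry":0,"rz":0},{"hand":30,"x":0,"y":0,"z":0,"rx":0,"ry":0,"rz":0},{"hand":30,"x":0,"y":0,"z":0,"rx":0,"ry":0,"rz":0}]'
cat > avg.py <<'E'
from est import *
P=[];F=[]
for _ in range(6):
    bot.read_camera("scene"); s=bot.get_state(); P.append(s["ee_pos"]); F.append(s["contact_force"])
print(np.mean(P,0),np.std(P,0),s["tool_rot"],"F",np.mean(F,0),s["width"],s["grasp_force"],s["time_s"])
E
python3 avg.py
```

```text
time_s: 9.5
ee_pos: [0.5343, 0.1252, 0.1564]
tool_rot: [-3.141, -0.001, 2.887]
contact_force: [0.7, 0.1, 0.2]
width: 0.0406
grasp_force: 60.8
time_s: 10.4
ee_pos: [0.5173, 0.3121, 0.1567]
tool_rot: [-3.14, -0.0, 2.887]
contact_force: [0.4, 0.6, 0.6]
width: 0.0407
grasp_force: 60.8
[0.5178 0.3118 0.1572] [0.0001 0.0002 0.0001] [-3.1416  0.0001  2.8857] F [ 0.248  -0.0218 -0.1697] 0.04087369830204297 60.84707163269741 10.7
```

```bash
python3 -m crank '[{"hand":30,"x":0,"y":0.03,"z":0.8,"rx":0,"ry":0,"rz":0},{"hand":30,"x":0,"y":0,"z":0.7,"rx":0,"ry":0,"rz":0},{"hand":30,"x":0,"y":0,"z":0.3,"rx":0,"ry":0,"rz":0},{"hand":30,"x":0,"y":0,"z":0,"rx":0,"ry":0,"rz":0},{"hand":30,"x":0,"y":0,"z":0,"rx":0,"ry":0,"rz":0}]'
python3 avg.py
python3 - <<'E'
from est import *
s=bot.read_camera("scene"); t=bot.read_camera("wrist"); cv2.imwrite("pics/e_s.png",s); cv2.imwrite("pics/e_w.png",t)
a=cv2.resize(s[115:190,307:407],None,fx=8,fy=8,interpolation=cv2.INTER_CUBIC)
m=bot.camera_model("scene"); e=bot.get_state()["ee_pos"]
print(proj(m,[.5173,.3128,.0835]),proj(m,[.5173,.3128,.06]),proj(m,[.5173,.3128,e[2]]))
cv2.imwrite("pics/e.png",a)
E
```

```text
time_s: 11.2
ee_pos: [0.5182, 0.3138, 0.1039]
tool_rot: [3.141, 0.0, 2.886]
contact_force: [-0.2, -0.4, -0.4]
width: 0.0407
grasp_force: 60.8
[0.5182 0.314  0.104 ] [0.0001 0.     0.0002] [3.1409 0.0005 2.8868] F [-0.2268  0.0869  0.0009] 0.04057025089818139 60.84684387919879 11.5
[360.4195 148.172 ] [359.177  155.4616] [361.4968 141.8295]
```

View pics/e.png

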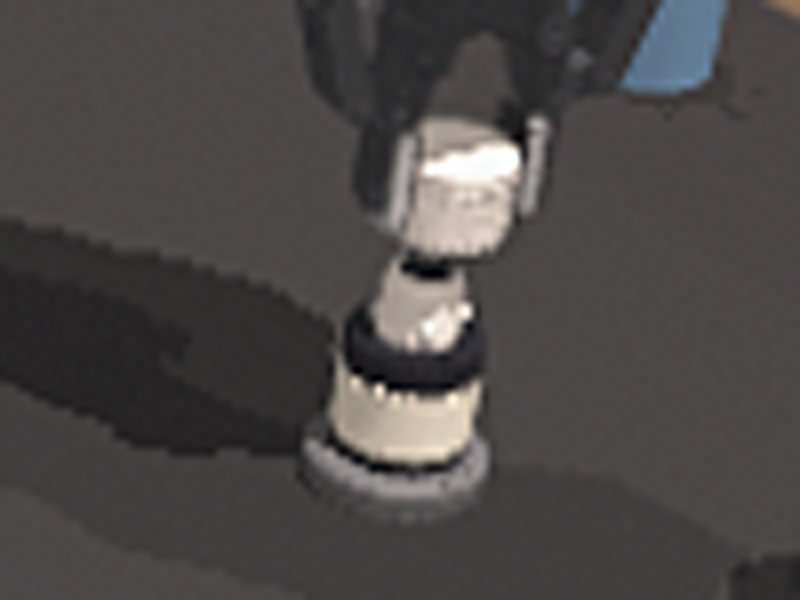

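The scene crop shows the cap centred at about (456,215), but the neck top is at (430,265), so the cap looks several mm to the right. I'll check with the other cameras before lowering.

Run:
```python
from est import *
w=cv2.imread("pics/e_w.png"); t=bot.read_camera("top"); cv2.imwrite("pics/e_t.png",t)
m=bot.camera_model("wrist"); mt=bot.camera_model("top"); 
for z in (.0835,.06,.013): print(z,proj(m,[.5173,.3128,z]),proj(mt,[.5173,.3128,z]))
e=bot.get_state()["ee_pos"]; print("tcp",proj(mt,e),proj(mt,e+[0,0,.03]),proj(m,e))
a=w[120:360,150:410]; a=cv2.resize(a,(433,400),interpolation=cv2.INTER_CUBIC)
b=cv2.resize(t[215:295,116:196-6],(370,400),interpolation=cv2.INTER_CUBIC)[:, :367]
cv2.imwrite("pics/e2.png",np.hstack([a,b]))
```

```text
0.0835 [273.1063 254.4655] [148.2495 252.4129]
0.06 [273.5836 240.1842] [151.0688 253.1295]
0.013 [274.2746 219.5568] [156.4076 254.4839]
tcp [145.3419 251.5558] [141.4529 250.5614] [274.7152 270.2026]
```

View pics/e2.png

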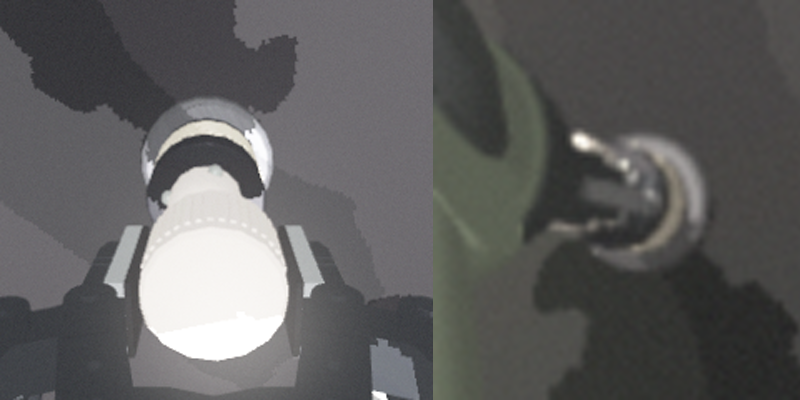

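Wrist crop: the cap disc centre is at about x=278 and the bottle axis at about x=274, so the cap sits about 3 mm too far along tool +y. I'll correct that, then lower in stages while watching the forces.

```bash
python3 -m crank '[{"hand":30,"x":0.025,"y":-0.11,"z":0,"rx":0,"ry":0,"rz":0},{"hand":30,"x":0,"y":0,"z":0.3,"rx":0,"ry":0,"rz":0},{"hand":30,"x":0,"y":0,"z":0.25,"rx":0,"ry":0,"rz":0},{"hand":30,"x":0,"y":0,"z":0,"rx":0,"ry":0,"rz":0},{"hand":30,"x":0,"y":0,"z":0,"rx":0,"ry":0,"rz":0}]'
python3 avg.py
python3 - <<'E'
from est import *
s=bot.read_camera("scene"); w=bot.read_camera("wrist"); cv2.imwrite("pics/f_s.png",s); cv2.imwrite("pics/f_w.png",w)
a=cv2.resize(s[115:190,330:390],(480,600),interpolation=cv2.INTER_CUBIC); b=cv2.resize(w[120:345,220:340],(320,600),interpolation=cv2.INTER_CUBIC)
cv2.imwrite("pics/f.png",np.hstack([a,b]))
E
```

```text
time_s: 12.15
ee_pos: [0.5161, 0.3107, 0.0863]
tool_rot: [-3.141, -0.0, 2.887]
contact_force: [-0.2, -0.2, -0.4]
width: 0.0413
grasp_force: 60.8
[0.5163 0.3109 0.0868] [0.     0.     0.0001] [3.1414 0.0002 2.8868] F [ 0.2301 -0.02   -0.4316] 0.04083604808868978 60.84639638832414 12.45
```

View pics/f.png

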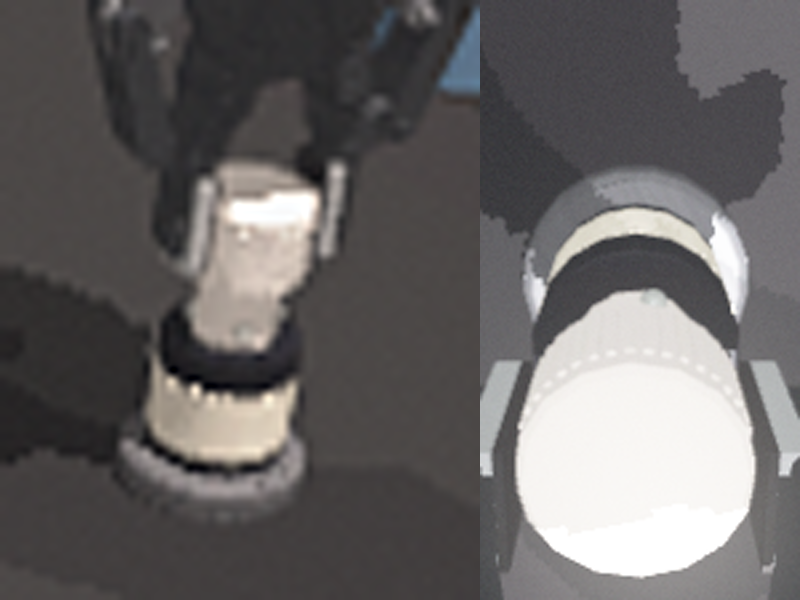

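Now the wrist crop shows cap centre x≈635, foot 636 and shoulder 637, and the scene crop agrees (cap 270, expected about 266). Continuing down.

```bash
python3 -m crank '[{"hand":30,"x":0,"y":0,"z":0.13,"rx":0,"ry":0,"rz":0},{"hand":30,"x":0,"y":0,"z":0.13,"rx":0,"ry":0,"rz":0},{"hand":30,"x":0,"y":0,"z":0,"rx":0,"ry":0,"rz":0},{"hand":30,"x":0,"y":0,"z":0,"rx":0,"ry":0,"rz":0}]'; python3 avg.py
```

```text
time_s: 12.95
ee_pos: [0.5161, 0.3107, 0.0787]
tool_rot: [-3.141, -0.0, 2.887]
contact_force: [-0.1, -0.8, -1.1]
width: 0.041
grasp_force: 60.8
[0.5163 0.3108 0.0789] [0.     0.     0.0001] [3.1415 0.0001 2.8868] F [-0.235   0.3446 -0.7165] 0.04044440880525706 60.84718125953259 13.25
```

```bash
python3 -m crank '[{"hand":30,"x":0,"y":0,"z":0.07,"rx":0,"ry":0,"rz":0},{"hand":30,"x":0,"y":0,"z":0.07,"rx":0,"ry":0,"rz":0},{"hand":30,"x":0,"y":0,"z":0,"rx":0,"ry":0,"rz":0},{"hand":30,"x":0,"y":0,"z":0,"rx":0,"ry":0,"rz":0}]'; python3 avg.py;  python3 -m crank '[{"hand":30,"x":0,"y":0,"z":0.06,"rx":0,"ry":0,"rz":0},{"hand":30,"x":0,"y":0,"z":0,"rx":0,"ry":0,"rz":0},{"hand":30,"x":0,"y":0,"z":0,"rx":0,"ry":0,"rz":0}]'; python3 avg.py
```

```text
time_s: 13.65
ee_pos: [0.5162, 0.3108, 0.0746]
tool_rot: [-3.141, -0.0, 2.887]
contact_force: [-0.3, -0.7, -0.2]
width: 0.041
grasp_force: 60.8
[0.5162 0.3108 0.0747] [0. 0. 0.] [3.1416 0.     2.8868] F [0.1133 0.4042 0.0175] 0.04088024918467087 60.84673728392772 13.95
time_s: 14.25
ee_pos: [0.5162, 0.3108, 0.0728]
tool_rot: [-3.141, -0.0, 2.887]
contact_force: [-0.2, -0.7, -0.0]
width: 0.0409
grasp_force: 60.8
[0.5162 0.3108 0.0729] [0. 0. 0.] [3.1416 0.     2.8868] F [0.2737 0.131  0.1358] 0.04068126381602651 60.84670333228132 14.55
```

```bash
for i in 1 ; do python3 -m crank '[{"hand":30,"x":0,"y":0,"z":0.06,"rx":0,"ry":0,"rz":0},{"hand":30,"x":0,"y":0,"z":0,"rx":0,"ry":0,"rz":0},{"hand":30,"x":0,"y":0,"z":0,"rx":0,"ry":0,"rz":0}]' | sed -n '2p;4p'; python3 -m crank '[{"hand":30,"x":0,"y":0,"z":0.06,"rx":0,"ry":0,"rz":0},{"hand":30,"x":0,"y":0,"z":0,"rx":0,"ry":0,"rz":0},{"hand":30,"x":0,"y":0,"z":0,"rx":0,"ry":0,"rz":0}]'| sed -n '2p;4p'; python3 -m crank '[{"hand":30,"x":0,"y":0,"z":0.06,"rx":0,"ry":0,"rz":0},{"hand":30,"x":0,"y":0,"z":0,"rx":0,"ry":0,"rz":0},{"hand":30,"x":0,"y":0,"z":0,"rx":0,"ry":0,"rz":0}]'| sed -n '2p;4p'; done; python3 avg.py
```

```text
ee_pos: [0.5162, 0.3108, 0.071]
contact_force: [-0.3, -0.9, 0.3]
ee_pos: [0.5163, 0.3108, 0.0693]
contact_force: [-0.4, -0.1, 0.9]
ee_pos: [0.5161, 0.3108, 0.0673]
contact_force: [0.7, 0.8, -2.4]
[0.5161 0.3108 0.0674] [0. 0. 0.] [-3.1414 -0.0001  2.8867] F [ 0.373   1.0499 -1.9791] 0.04072218177977559 60.7081612577349 15.75
```

```bash
python3 -m crank '[{"hand":30,"x":0,"y":0,"z":0.05,"rx":0,"ry":0,"rz":0},{"hand":30,"x":0,"y":0,"z":0,"rx":0,"ry":0,"rz":0},{"hand":30,"x":0,"y":0,"z":0,"rx":0,"ry":0,"rz":0}]' | sed -n '2p;4p'; python3 -m crank '[{"hand":30,"x":0,"y":0,"z":0.04,"rx":0,"ry":0,"rz":0},{"hand":30,"x":0,"y":0,"z":0,"rx":0,"ry":0,"rz":0},{"hand":30,"x":0,"y":0,"z":0,"rx":0,"ry":0,"rz":0}]'| sed -n '2p;4p'; python3 avg.py
```

```text
ee_pos: [0.5161, 0.3107, 0.0658]
contact_force: [0.6, 0.5, -3.8]
ee_pos: [0.5162, 0.3108, 0.0647]
contact_force: [0.8, 0.9, -4.4]
[0.5161 0.3108 0.0647] [0. 0. 0.] [-3.1415 -0.0001  2.8868] F [ 0.3037  1.1372 -5.1932] 0.040823858702872445 61.04699954766147 16.65
```

```bash
python3 -m crank '[{"hand":30,"x":0,"y":0,"z":0.04,"rx":0,"ry":0,"rz":0},{"hand":30,"x":0,"y":0,"z":0,"rx":0,"ry":0,"rz":0},{"hand":30,"x":0,"y":0,"z":0,"rx":0,"ry":0,"rz":0}]' | sed -n '2p;4p'; python3 -m crank '[{"hand":30,"x":0,"y":0,"z":0.04,"rx":0,"ry":0,"rz":0},{"hand":30,"x":0,"y":0,"z":0,"rx":0,"ry":0,"rz":0},{"hand":30,"x":0,"y":0,"z":0,"rx":0,"ry":0,"rz":0}]'| sed -n '2p;4p'; python3 avg.py
```

```text
ee_pos: [0.5163, 0.3107, 0.0637]
contact_force: [-0.5, -0.7, -0.3]
ee_pos: [0.5162, 0.3108, 0.0624]
contact_force: [0.2, 0.4, 0.0]
[0.5162 0.3108 0.0624] [0. 0. 0.] [-3.1415 -0.      2.8868] F [ 0.2245 -0.0658 -0.1281] 0.04053206350695069 61.44901349462998 17.55
```

```bash
python3 -m crank '[{"hand":30,"x":0,"y":0,"z":0.02,"rx":0,"ry":0,"rz":0},{"hand":30,"x":0,"y":0,"z":0,"rx":0,"ry":0,"rz":0},{"hand":30,"x":0,"y":0,"z":0,"rx":0,"ry":0,"rz":0}]' | sed -n '2p;4p'; python3 -m crank '[{"hand":30,"x":0,"y":0,"z":0.02,"rx":0,"ry":0,"rz":0},{"hand":30,"x":0,"y":0,"z":0,"rx":0,"ry":0,"rz":0},{"hand":30,"x":0,"y":0,"z":0,"rx":0,"ry":0,"rz":0}]'| sed -n '2p;4p'
```

```text
ee_pos: [0.5163, 0.3108, 0.0619]
contact_force: [-1.8, 0.4, 3.5]
ee_pos: [0.5163, 0.3109, 0.0619]
contact_force: [-4.9, -2.0, 15.0]
```

```bash
python3 avg.py; python3 -m crank '[{"hand":30,"x":0,"y":0,"z":-0.008,"rx":0,"ry":0,"rz":0},{"hand":30,"x":0,"y":0,"z":0,"rx":0,"ry":0,"rz":0},{"hand":30,"x":0,"y":0,"z":0,"rx":0,"ry":0,"rz":0},{"hand":30,"x":0,"y":0,"z":0,"rx":0,"ry":0,"rz":0}]' | sed -n '2p;4p';  python3 avg.py
python3 - <<'E'
from est import *
s=bot.read_camera("scene"); w=bot.read_camera("wrist")
a=cv2.resize(s[115:190,330:390],(480,600),interpolation=cv2.INTER_CUBIC); b=cv2.resize(w[120:345,220:340],(320,600),interpolation=cv2.INTER_CUBIC)
cv2.imwrite("pics/g.png",np.hstack([a,b]))
E
```

```text
[0.5163 0.3108 0.0619] [0. 0. 0.] [3.1413 0.0001 2.8866] F [-4.555  -2.2037 15.177 ] 0.040756386166407865 63.31015005794143 18.45
ee_pos: [0.5163, 0.3108, 0.0619]
contact_force: [-3.6, -1.8, 11.1]
[0.5163 0.3108 0.0619] [0. 0. 0.] [3.1413 0.0001 2.8866] F [-2.9792 -1.3566 10.6604] 0.04066982579448561 62.668513093949514 19.15
```

View pics/g.png

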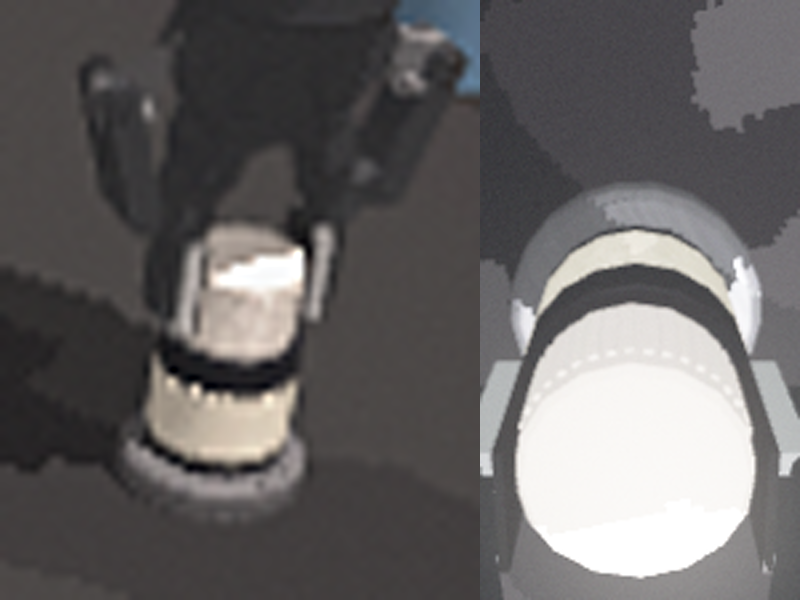

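The rim sits on the shoulder with no neck showing, and the push is 10.7 N. The TCP height also matches home: 0.0619, against 0.0048 when the rim was on the mat at 0.003.

```bash
python3 -c "
from workcell import bot
print(bot.hand_in())"
```

```text
the job is handed in; nothing more can be done
None
```

The wide cap clicked onto the wide bottle and sits home on its shoulder, still gripped and pressed at about 10.7 N; I handed the job in at about 19 s, and the other things were not touched.

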